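# Brush out the blue parts canister

### The arm

A 6-joint arm with a two-finger parallel gripper is mounted at the origin on the work surface. World frame = base frame: x ahead of the robot, y to its left, z up, the work surface at z = 0. Lengths are in m, angles in rad, forces in N, time in s.
With the tool pointing down it reaches from about 0.25 to 0.775 m from the base axis. Payload 4 kg.
Tool frame: the origin (TCP) lies at the very end of the fingers, on their centre line; the grasp point (between the pads) lies 19 mm behind it; z points along the fingers, x is the direction in which the jaws open and shut, and the axes are right-handed (so a half turn about z gives the same grasp; the last joint's range is limited). The gripper opens to 85 mm and grips with 20 to 120 N. Pads are 22 mm wide; open, the fingers measure 114 mm over their backs; the gripper's body (76 mm by 85 mm) begins 54 mm behind the grasp point. The pads swing forward as they close: fully open they stand 13 mm farther back than shut.
Start: joints at [-1.307, 0.087, 1.371, -0, 1.684, -0.103], TCP at [0.197, -0.513, 0.231] pointing down, gripper open.
Joint ranges: [-3.1, 3.1], [-0.76, 2.03], [0.27, 2.55], [-1.08, 4.22], [0.17, 2.65], [-2.57, 2.57]. Speed limits (rad/s): [2.79, 2.79, 3.14, 3.14, 3.14, 3.14].

### API

Orientations are given as a rotation vector (axis times angle).
In Python, from station import env, optics, masks_of, pinpoint gives the robot as it stands.
- The arm moves only by the tool jog_arm, never from a script. Its argument "commands" is a list of rows, each an object with "rotation": the turn, a rotation vector about the tool's x, y, z in degrees, a list of three; "dp": the shift along the tool's x, y, z in m, a list of three; "gripper": the opening, from 0 (shut) to 1 (fully open). In form: [{"rotation": [rx, ry, rz], "dp": [tx, ty, tz], "gripper": gripper}, ...]. A call has exactly 8 rows; each row shifts and turns the commanded pose from where the row before left it, along the tool's axes as they then stand; what a row does not reach is not made up. A row lasts 1/8 s, in which the tool goes at most 62.5 mm and 10.7 degrees, less where a joint would pass 70% of its speed; a pose out of reach is approached as far as the arm can. A call with a gripper value outside its range is refused whole. The fingers move at their own pace and stop on an object; "force" is the grip in N (left out, the last holds). Time passes only in rows, so rows that do not move let the fingers close, or fill a call up. It gives the time, the measured TCP pose, the force and the opening at its end, in the units of the state.
- env.observe(): the state, without advancing time (a new reading comes with each control period).
- optics.snapshot(name): name is "scene" or "top" or "wrist"; returns a dict with "image" (384x512x3 uint8, red, green, blue), "depth" (384x512 float32, m along the optical axis (not along the pixel's ray), 0 where there is no reading), "K" (3x3 intrinsics, pixels), "cam_to_world" (4x4, takes a point from camera to world coordinates); the wrist camera has in their place "T_tool_cam" (4x4, takes a point from camera to tool coordinates, whose origin is the TCP and whose axes are the tool frame's). Camera axes: x right, y down, z forward; pixel columns grow to the right and rows downward; lengths in m; the calibration is good to about 2 mm. A picture is of the moment at which its call begins: read the wrist's pose just before it.
- env.hand_in(): hands the job in, once; it reports no verdict.
Trained networks look in a picture, given as the dict that the camera call returned (one of the last four; its "shot" number tells which), for a name from the list of things; names that differ only in an ending like _2 or _b are one class to them, and where a whole thing is asked for, a point or a joint stands for the part that bears it (a point fixed in the world has none). Each returns a list of dicts, best first, with "conf" (0 to 1); they miss things now and then, are a little off and sometimes report something else, mostly with a low value. They report only what shows in the picture. A call takes as long as a camera call. They do not tell look-alikes from the thing itself.
- masks_of(target, picture): "region" (384x512 bool, what is visible of it) and "extent" ([left, top, right, bottom] in pixels, round what is visible of it).
- pinpoint(target, picture): "xy" ([column, row] in pixels: a listed point, or the origin of a listed thing).
The state is a dict: "time": time; "joint_pos": joint angles; "qd": joint speeds; "joint_efforts": joint torques, N m; "ee_pos": TCP position; "tool_rot": TCP orientation; "wrist_force": force on the tool from outside, world axes, zero at the start; "torque": the same for the moment, N m; "width": finger opening in m.
Only numpy, scipy, OpenCV 4.12 (cv2) and the standard library are available. Lean on these libraries where they do the work, as an engineer would, in place of code of your own. Each camera call takes 0.05 s, during which the arm holds its last target.

### The job

Take the red-handled brush out of its pot and brush out the inside of the blue canister with it: push the brush down to the bottom, draw its tip back up to the mouth, and go down to the bottom again. Then stand the brush upright in its pot again and let go; both canisters stay standing where they are.

Things in the scene. Friction and masses are not known exactly. Their poses are not given: they have to be found in the camera images.
- brush_grip (a point): Centre of the red handle of a rigid round brush (235 mm long, 90 g), on its axis, 195 mm above the flat bristle end, 40 mm below the top; z runs from bristles to handle. From below: bristle head 32 mm dia., 60 long; stem 8 mm dia., 95 long; handle 22 mm dia., 80 long. Starts upright in the pot; grip at any yaw.
- canister_blue: The blue canister, to be brushed out: open-topped, straight-sided round steel canister, 84 mm outside diameter, 105 mm high, wall 3 mm, floor 5 mm thick (so 78 mm bore, 100 mm deep), about 0.45 kg, standing loose on the bench, mouth up. Origin: centre of its underside; z up.
- canister_yellow: The yellow canister, a bystander of the same shape, to be left alone: open-topped, straight-sided round steel canister, 84 mm outside diameter, 105 mm high, wall 3 mm, floor 5 mm thick (so 78 mm bore, 100 mm deep), about 0.45 kg, standing loose on the bench, mouth up. Origin: centre of its underside; z up.
- pot: Grey brush pot, fixed: 60 mm outside dia., 54 bore, 75 high, inner floor 25 above the bench; black foot 92 dia. Origin: centre of underside; z up. Brush standing in it: handle centre 220 mm above the bench. Pot and canisters stand in any order, centres at least 140 mm apart. Beyond x = 0.77 m: fixed green bolt bin, carton and tape roll, under 85 mm high.
Not all that is in view belongs to the job. There is more than one size of the part that bears brush_grip; the job needs the smaller.

How it is judged:
By the outcome, as a careful person would: the job done as asked, in the order asked, and still so for the second after the job is handed in, with the robot touching nothing.
It also fails if it takes over 54 s, if anything falls off the work surface, if the arm or the gripper's body presses on something with over 40 N, if the wrist force passes 120 N, or if a joint passes its speed limit or range.

## Working session

There is one attempt and no reset: what is moved stays moved. The work goes in short steps, Python scripts to look and compute and a tool call to move; the robot and the scene stay as the last step left them, time stands still between calls to the robot, and variables do not carry over. Pictures are saved under pics/ and viewed, and the job is handed in when it is done.

Besides the shell and the picture viewer there is one more tool, called after ">>>" as a command line: name --argument value ..., lists and objects as JSON in quotes. jog_arm: Moves the arm, as the interface text tells. Its arguments: {"type":"object","properties":{"commands":{"type":"array","items":{"type":"object","properties":{"rotation":{"type":"array","items":{"type":"number"}},"dp":{"type":"array","items":{"type":"number"}},"gripper":{"type":"number"}}}},"force":{"type":"number"}},"required":["commands"]}

```bash
mkdir -p pics; ls; cat > h.py <<'E'
import numpy as np, cv2
from station import env, optics, masks_of, pinpoint
def save(n,im): cv2.imwrite('pics/'+n+'.png',im[:,:,::-1])
def cloud(p,T=None):
    K=p['K'];d=p['depth'];v,u=np.indices(d.shape)
    P=np.stack([(u-K[0,2])/K[0,0]*d,(v-K[1,2])/K[1,1]*d,d,np.ones_like(d)],-1)
    T=p['cam_to_world'] if T is None else T
    W=(P@T.T)[...,:3];W[d==0]=np.nan
    return W
E
python3 - <<'E'
from h import *
s=env.observe();print(s)
for n in('scene','top'):
    p=optics.snapshot(n);save(n+'0',p['image']);W=cloud(p)
    print(n,p['cam_to_world'].round(3).tolist(),p['K'].round(1).tolist())
    for t in('brush_grip','canister_blue','canister_yellow','pot'):
        for m in masks_of(t,p):
            w=W[m['region']];print(t,round(m['conf'],2),m['extent'],np.nanmedian(w,0).round(3),np.nanmin(w,0).round(3),np.nanmax(w,0).round(3))
        for m in pinpoint(t,p):
            print('  pin',t,round(m['conf'],2),m['xy'])
E
```

```text
pics
{'time': 0.0, 'joint_pos': array([-1.30709294e+00,  8.79472252e-02,  1.37226372e+00,  2.32251959e-05,
        1.68357476e+00, -1.03110093e-01]), 'qd': array([ 0.00019495,  0.00019641, -0.00072451, -0.00087203,  0.00134615,
        0.00100999]), 'joint_efforts': array([-1.70632105e-03, -3.51869488e+01, -3.13272715e+01, -3.68106803e-04,
        1.09003892e-02, -1.88130258e-06]), 'ee_pos': array([ 0.19712235, -0.5129355 ,  0.23013856]), 'tool_rot': array([-2.58814607,  1.77821783,  0.00259872]), 'wrist_force': array([-0.41463743,  0.15493851,  0.01689736]), 'torque': array([ 0.04179682, -0.02021929,  0.02742203]), 'width': 0.08521662611288024}
scene [[-0.392, 0.73, -0.56, 1.303], [0.92, 0.305, -0.246, 0.256], [-0.009, -0.611, -0.791, 1.201], [0.0, 0.0, 0.0, 1.0]] [[482.1, 0.0, 257.0], [0.0, 482.1, 192.8], [0.0, 0.0, 1.0]]
brush_grip 0.81 [161.1, 140.6, 181.3, 192.3] [ 0.578 -0.332  0.168] [ 0.436 -0.464 -0.005] [ 0.59  -0.318  0.263]
brush_grip 0.78 [108.2, 110.4, 143.4, 199.0] [ 0.608 -0.448  0.178] [ 0.455 -0.592 -0.003] [ 0.626 -0.429  0.335]
  pin brush_grip 0.98 [120.1, 132.4]
[... 555 characters left out ...]
rip 0.83 [385.2, 135.2, 444.5, 181.2] [ 0.593 -0.448  0.219] [ 0.574 -0.604 -0.006] [ 0.687 -0.431  0.334]
brush_grip 0.67 [349.2, 160.7, 380.2, 189.1] [ 0.567 -0.331  0.105] [ 0.545 -0.414 -0.004] [ 0.651 -0.311  0.264]
  pin brush_grip 0.89 [370.4, 167.6]
canister_blue 0.64 [120.8, 203.3, 160.2, 235.4] [0.495 0.253 0.034] [ 0.449  0.202 -0.005] [0.531 0.285 0.11 ]
  pin canister_blue 0.78 [142.1, 217.3]
canister_yellow 0.81 [205.2, 169.1, 235.0, 207.7] [0.574 0.035 0.021] [ 0.522 -0.01  -0.004] [0.62  0.074 0.109]
  pin canister_yellow 0.78 [223.0, 190.8]
pot 0.91 [335.0, 167.7, 371.3, 204.7] [ 0.562 -0.323  0.012] [ 0.526 -0.383 -0.006] [ 0.621 -0.288  0.085]
  pin pot 0.56 [351.4, 185.6]
```

View pics/scene0.png

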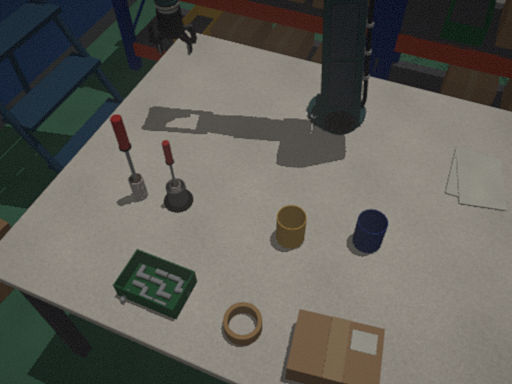

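View pics/top0.png

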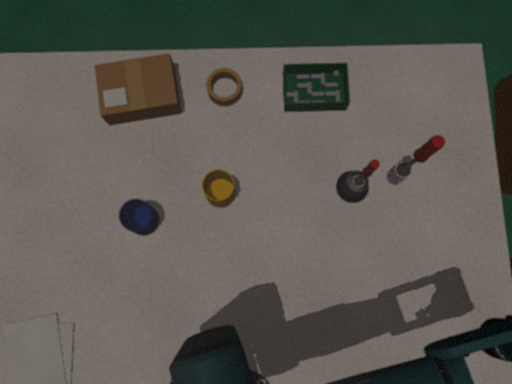

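The scene view shows two red-handled brushes. The small one stands in the pot with the black foot, at scene (169,151) and top (370,168). The tall one stands in a narrow holder at scene (120,132). The handle top at 0.263 m fits the 260 mm stated for the job's brush, and the other reaches 0.335 m. Next I'll enlarge that crop and measure.

```bash
python3 - <<'E'
from h import *
from scipy.optimize import least_squares
def circ(P,r):
    f=lambda c:np.hypot(P[:,0]-c[0],P[:,1]-c[1])-r
    s=least_squares(f,P.mean(0),loss='soft_l1',f_scale=.002);return s.x.round(4),np.abs(s.fun).mean().round(4),len(P)
for n in('scene','top'):
    p=optics.snapshot(n);W=cloud(p);V=W.reshape(-1,3);ok=~np.isnan(V[:,0]);V=V[ok]
    if n=='scene': save('crop1',cv2.resize(p['image'][100:220,90:210],(720,720))[:600])
    def near(c,r,z0,z1): return V[(np.hypot(V[:,0]-c[0],V[:,1]-c[1])<r)&(V[:,2]>z0)&(V[:,2]<z1)]
    print(n,'table',np.nanmedian(near((.45,0),.08,-.03,.03)[:,2]))
    for nm,c in(('blue',(.5,.245)),('yel',(.57,.035))):
        q=near(c,.06,.02,.2);top=np.percentile(q[:,2],97);rim=q[q[:,2]>top-.006]
        print(nm,'top',top.round(3),circ(rim[:,:2],.0405))
        q=near(c,.06,.02,.095); 
    for z0,z1 in((.065,.085),(.19,.21),(.21,.23),(.23,.25),(.25,.275),(.1,.17)):
        q=near((.575,-.33),.05,z0,z1)
        if len(q)>2: print('brush z',z0,z1,len(q),q.mean(0).round(4), circ(q[:,:2],.011) if z0>.18 else circ(q[:,:2],.0285) if z1<.09 else circ(q[:,:2],.004))
    q=near((.575,-.33),.06,.24,.3);print('max',np.sort(q[:,2])[-5:].round(4))
E
```

```text
scene table -0.00037822997076419895
blue top 0.106 (array([0.4954, 0.2438]), np.float64(0.0012), 137)
yel top 0.106 (array([0.5676, 0.033 ]), np.float64(0.0013), 129)
brush z 0.065 0.085 177 [ 0.5788 -0.3321  0.0745] (array([ 0.5734, -0.3353]), np.float64(0.0075), 177)
brush z 0.19 0.21 36 [ 0.5798 -0.3308  0.1994] (array([ 0.5722, -0.3352]), np.float64(0.001), 36)
brush z 0.21 0.23 41 [ 0.579  -0.3304  0.2193] (array([ 0.5723, -0.336 ]), np.float64(0.0011), 41)
brush z 0.23 0.25 45 [ 0.5791 -0.3303  0.241 ] (array([ 0.5733, -0.3362]), np.float64(0.0014), 45)
brush z 0.25 0.275 48 [ 0.5758 -0.3335  0.2583] (array([ 0.5731, -0.3369]), np.float64(0.0029), 48)
brush z 0.1 0.17 43 [ 0.5753 -0.3337  0.1351] (array([ 0.5731, -0.3352]), np.float64(0.0011), 43)
max [0.2623 0.2623 0.2629 0.2637 0.2656]
top table -0.0008579247128556178
blue top 0.106 (array([0.4913, 0.2437]), np.float64(0.0009), 127)
yel top 0.106 (array([0.5638, 0.0335]), np.float64(0.0008), 121)
brush z 0.065 0.085 184 [ 0.5682 -0.3319  0.0762] (array([ 0.5732, -0.3342]), np.float64(0.0078), 184)
brush z 0.19 0.21 25 [ 0.5653 -0.3286  0.1999] (array([ 0.5713, -0.3352]), np.float64(0.0004), 25)
brush z 0.21 0.23 27 [ 0.566  -0.3285  0.2205] (array([ 0.5713, -0.3352]), np.float64(0.0004), 27)
brush z 0.23 0.25 25 [ 0.5647 -0.3287  0.2405] (array([ 0.5709, -0.3354]), np.float64(0.0005), 25)
brush z 0.25 0.275 77 [ 0.5699 -0.3337  0.2579] (array([ 0.5723, -0.3358]), np.float64(0.0034), 77)
brush z 0.1 0.17 23 [ 0.5687 -0.3332  0.1246] (array([ 0.571, -0.335]), np.float64(0.0004), 23)
max [0.2618 0.2618 0.262  0.262  0.2625]
```

View pics/crop1.png

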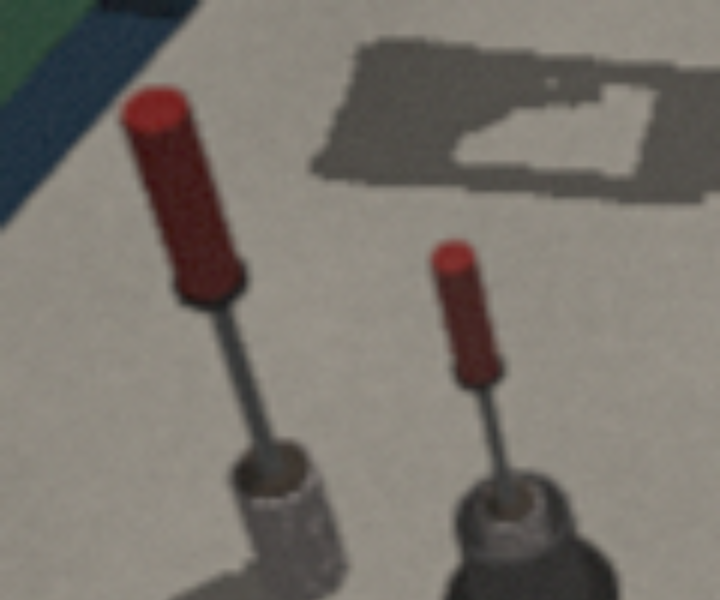

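The crop confirms it: the slim brush at scene (169,151) stands in the grey pot with the black foot and is the smaller of the two. The larger one to its left belongs to neither the pot nor the job.

```bash
cat >> h.py <<'E'
from scipy.spatial.transform import Rotation as Ro
def to(x,y,z):
    s=env.observe();R=Ro.from_rotvec(s['tool_rot']).as_matrix()
    print('t',round(s['time'],2),'tcp',s['ee_pos'].round(4),'w',round(s['width'],4),'F',s['wrist_force'].round(1),'j',s['joint_pos'].round(2))
    print('dtool',(R.T@(np.array([x,y,z])-s['ee_pos'])).round(4)); print('R',R.round(3).tolist())
E
python3 -c "
from h import *
to(.572,-.3355,.30)
print(optics.snapshot('wrist')['T_tool_cam'].round(3).tolist())"
```

```text
t 1.0 tcp [ 0.1972 -0.5134  0.2313] w 0.0857 F [-0.4  0.5  0.7] j [-1.31  0.09  1.37 -0.    1.68 -0.1 ]
dtool [-0.0317 -0.4136 -0.0687]
R [[0.359, -0.933, -0.0], [-0.933, -0.359, -0.0], [0.0, 0.0, -1.0]]
[[1.0, -0.0, 0.0, -0.0], [0.0, 0.951, 0.311, -0.079], [-0.0, -0.311, 0.951, -0.142], [0.0, 0.0, 0.0, 1.0]]
```

>>> jog_arm --commands '[{"dp":[-0.004,-0.05,-0.02],"rotation":[0,0,0],"gripper":1},{"dp":[-0.004,-0.052,-0.02],"rotation":[0,0,0],"gripper":1},{"dp":[-0.004,-0.052,-0.02],"rotation":[0,0,0],"gripper":1},{"dp":[-0.004,-0.052,-0.009],"rotation":[0,0,0],"gripper":1},{"dp":[-0.004,-0.052,0],"rotation":[0,0,0],"gripper":1},{"dp":[-0.004,-0.052,0],"rotation":[0,0,0],"gripper":1},{"dp":[-0.004,-0.052,0],"rotation":[0,0,0],"gripper":1},{"dp":[-0.004,-0.052,0],"rotation":[0,0,0],"gripper":1}]' --force 50

```text
time: 2.05
ee_pos: [0.5737, -0.3342, 0.3003]
tool_rot: [2.589, -1.779, 0.001]
wrist_force: [0.7, -0.8, 0.8]
width: 0.0851
```

```bash
python3 -c "
from h import *
to(.572,-.3355,.201)
p=optics.snapshot('wrist');save('w1',p['image'])"
```

```text
t 2.05 tcp [ 0.5737 -0.3342  0.3003] w 0.0851 F [ 0.7 -0.8  0.8] j [-0.61  0.35  0.92 -0.    1.87  0.59]
dtool [0.0005 0.002  0.0993]
R [[0.359, -0.933, 0.0], [-0.933, -0.359, -0.0], [0.0, 0.0, -1.0]]
```

View pics/w1.png

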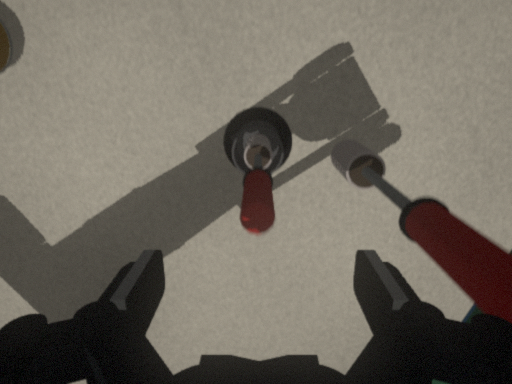

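The handle of the small brush lies midway between the fingers (column 257, fingers at 150 and 365). The big brush lies outside the right finger. Descend.

>>> jog_arm --commands '[{"dp":[0,0.002,0.016],"rotation":[0,0,0],"gripper":1},{"dp":[0,0,0.02],"rotation":[0,0,0],"gripper":1},{"dp":[0,0,0.02],"rotation":[0,0,0],"gripper":1},{"dp":[0,0,0.02],"rotation":[0,0,0],"gripper":1},{"dp":[0,0,0.015],"rotation":[0,0,0],"gripper":1},{"dp":[0,0,0.008],"rotation":[0,0,0],"gripper":1},{"dp":[0,0,0],"rotation":[0,0,0],"gripper":1},{"dp":[0,0,0],"rotation":[0,0,0],"gripper":1}]'

```text
time: 3.1
ee_pos: [0.5707, -0.3361, 0.2024]
tool_rot: [2.589, -1.779, 0.003]
wrist_force: [0.1, 0.5, 0.7]
width: 0.0853
```

```bash
python3 -c "
from h import *
to(.572,-.3355,.201)
p=optics.snapshot('wrist');save('w2',p['image'])"
```

```text
t 3.1 tcp [ 0.5707 -0.3361  0.2024] w 0.0853 F [0.1 0.5 0.7] j [-0.62  0.34  1.12 -0.    1.67  0.59]
dtool [-0.0001 -0.0014  0.0014]
R [[0.359, -0.934, 0.002], [-0.934, -0.359, -0.001], [0.002, -0.001, -1.0]]
```

View pics/w2.png

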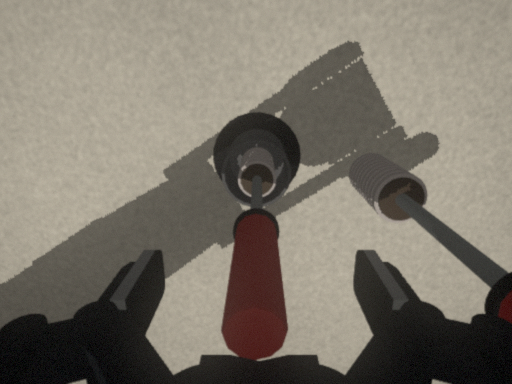

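Handle centred (column 255) between the fingers. Close the fingers.

>>> jog_arm --commands '[{"dp":[0,-0.001,0.001],"rotation":[0,0,0],"gripper":0.6},{"dp":[0,0,0],"rotation":[0,0,0],"gripper":0},{"dp":[0,0,0],"rotation":[0,0,0],"gripper":0},{"dp":[0,0,0],"rotation":[0,0,0],"gripper":0},{"dp":[0,0,0],"rotation":[0,0,0],"gripper":0},{"dp":[0,0,0],"rotation":[0,0,0],"gripper":0},{"dp":[0,0,0],"rotation":[0,0,0],"gripper":0},{"dp":[0,0,0],"rotation":[0,0,0],"gripper":0}]' --force 60

```text
time: 4.15
ee_pos: [0.5713, -0.3354, 0.2005]
tool_rot: [-2.589, 1.779, -0.001]
wrist_force: [0.0, 0.6, 2.0]
width: 0.0206
```

>>> jog_arm --commands '[{"dp":[0,0,-0.01],"rotation":[0,0,0],"gripper":0},{"dp":[0,0,-0.02],"rotation":[0,0,0],"gripper":0},{"dp":[0,0,-0.025],"rotation":[0,0,0],"gripper":0},{"dp":[0,0,-0.025],"rotation":[0,0,0],"gripper":0},{"dp":[0,0,-0.025],"rotation":[0,0,0],"gripper":0},{"dp":[0,0,-0.025],"rotation":[0,0,0],"gripper":0},{"dp":[0,0,-0.015],"rotation":[0,0,0],"gripper":0},{"dp":[0,0,-0.005],"rotation":[0,0,0],"gripper":0}]'

```text
time: 5.15
ee_pos: [0.5715, -0.3356, 0.3521]
tool_rot: [2.589, -1.779, 0.004]
wrist_force: [-0.0, 0.3, -0.8]
width: 0.0208
```

```bash
python3 -c "
from h import *
to(.4935,.2438,.3505)
p=optics.snapshot('wrist');save('w3',p['image'])
for n in ('scene','top'):
  p=optics.snapshot(n);save(n+'3',p['image']);V=cloud(p).reshape(-1,3);V=V[~np.isnan(V[:,0])]
  for z0,z1 in ((.16,.2),(.2,.24),(.25,.33),(.33,.36)):
    q=V[(np.hypot(V[:,0]-.572,V[:,1]+.3355)<.03)&(V[:,2]>z0)&(V[:,2]<z1)]
    print(n,z0,z1,len(q),q.mean(0).round(4),q.min(0).round(3),q.max(0).round(3))
"
```

```text
t 5.15 tcp [ 0.5715 -0.3356  0.3521] w 0.0208 F [-0.   0.3 -0.8] j [-0.62  0.37  0.8  -0.    1.97  0.59]
dtool [-5.688e-01 -1.350e-01  5.000e-04]
R [[0.359, -0.933, 0.002], [-0.933, -0.359, -0.002], [0.002, -0.001, -1.0]]
scene 0.16 0.2 71 [ 0.5825 -0.3296  0.1879] [ 0.564 -0.349  0.175] [ 0.591 -0.32   0.2  ]
scene 0.2 0.24 163 [ 0.5802 -0.3313  0.2249] [ 0.56 -0.35  0.2 ] [ 0.592 -0.32   0.24 ]
scene 0.25 0.33 62 [ 0.5759 -0.3348  0.2874] [ 0.57  -0.34   0.251] [ 0.58  -0.331  0.322]
scene 0.33 0.36 91 [ 0.5799 -0.3327  0.3454] [ 0.561 -0.357  0.33 ] [ 0.587 -0.317  0.36 ]<string>:9: RuntimeWarning: Mean of empty slice.
  ret = um.true_divide(
Traceback (most recent call last):
ValueError: zero-size array to reduction operation minimum which has no identity
```

View pics/scene3.png

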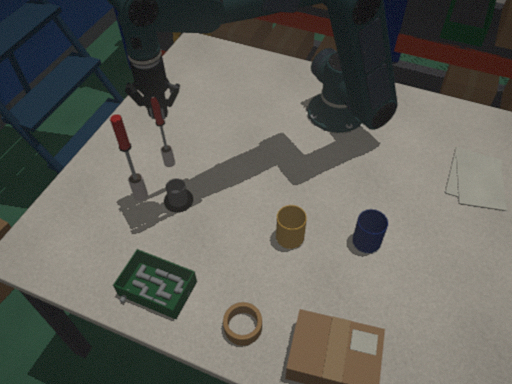

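View pics/w3.png

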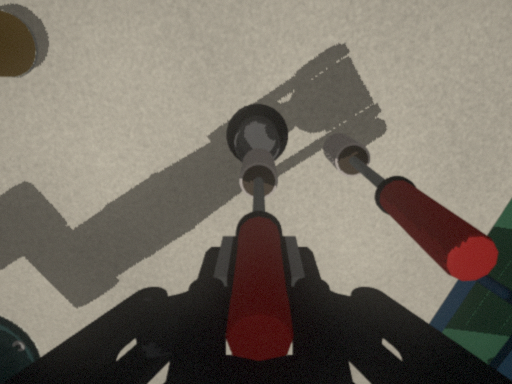

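The brush is out and hangs straight in the jaws, with its bristle end at z≈0.175 (scene (167,149)). The pot is empty at scene (179,195). Carry it over to the blue canister.

>>> jog_arm --commands '[{"dp":[-0.02,-0.005,0],"rotation":[0,0,0],"gripper":0},{"dp":[-0.04,-0.01,0],"rotation":[0,0,0],"gripper":0},{"dp":[-0.05,-0.0115,0],"rotation":[0,0,0],"gripper":0},{"dp":[-0.05,-0.0115,0],"rotation":[0,0,0],"gripper":0},{"dp":[-0.05,-0.0115,0],"rotation":[0,0,0],"gripper":0},{"dp":[-0.05,-0.0115,0],"rotation":[0,0,0],"gripper":0},{"dp":[-0.05,-0.0115,0],"rotation":[0,0,0],"gripper":0},{"dp":[-0.05,-0.0115,0],"rotation":[0,0,0],"gripper":0}]'

```text
time: 6.3
ee_pos: [0.5197, 0.0323, 0.3491]
tool_rot: [2.588, -1.779, -0.002]
wrist_force: [-0.8, -0.6, -0.3]
width: 0.0207
```

```bash
python3 - <<'E'
from h import *
to(.4935,.2438,.3505)
from scipy.optimize import least_squares
def circ(P,r):
    f=lambda c:np.hypot(P[:,0]-c[0],P[:,1]-c[1])-r
    s=least_squares(f,P.mean(0),loss='soft_l1',f_scale=.002);return s.x.round(4),np.abs(s.fun).mean().round(4),len(P)
for n in ('scene','top'):
    p=optics.snapshot(n);save(n+'4',p['image']);V=cloud(p).reshape(-1,3);V=V[~np.isnan(V[:,0])]
    for nm,c,r in(('pot',(.572,-.3355),.0285),('blue',(.4935,.2438),.0405),('yel',(.566,.033),.0405)):
        q=V[(np.hypot(V[:,0]-c[0],V[:,1]-c[1])<.06)&(V[:,2]>.02)&(V[:,2]<.12)]
        t=np.percentile(q[:,2],97);print(n,nm,t.round(3),circ(q[q[:,2]>t-.006][:,:2],r))
E
```

```text
t 6.3 tcp [0.5197 0.0323 0.3491] w 0.0207 F [-0.8 -0.6 -0.3] j [-0.05  0.03  1.2  -0.    1.91  1.16]
dtool [-0.2068 -0.0513 -0.0014]
R [[0.358, -0.934, -0.002], [-0.934, -0.358, 0.0], [-0.001, 0.002, -1.0]]
scene pot 0.076 (array([ 0.5754, -0.3336]), np.float64(0.0013), 74)
scene blue 0.106 (array([0.4954, 0.2436]), np.float64(0.0012), 139)
scene yel 0.106 (array([0.5675, 0.033 ]), np.float64(0.0013), 132)
top pot 0.076 (array([ 0.5716, -0.3334]), np.float64(0.0009), 85)
top blue 0.106 (array([0.4912, 0.2436]), np.float64(0.0008), 78)
top yel 0.107 (array([0.5642, 0.0336]), np.float64(0.0008), 36)
```

View pics/scene4.png

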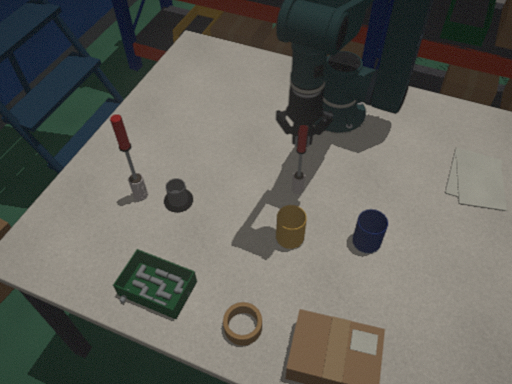

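The brush hangs clear near the yellow canister (scene (299,176)); all three vessels stand as before. The mean of the fits puts blue at (0.493, 0.244) and the pot at (0.573, -0.334).

>>> jog_arm --commands '[{"dp":[-0.04,-0.01,0],"rotation":[0,0,0],"gripper":0},{"dp":[-0.045,-0.011,0],"rotation":[0,0,0],"gripper":0},{"dp":[-0.045,-0.011,0],"rotation":[0,0,0],"gripper":0},{"dp":[-0.04,-0.01,0],"rotation":[0,0,0],"gripper":0},{"dp":[-0.025,-0.006,0],"rotation":[0,0,0],"gripper":0},{"dp":[-0.012,-0.003,0],"rotation":[0,0,0],"gripper":0},{"dp":[0,0,0],"rotation":[0,0,0],"gripper":0},{"dp":[0,0,0],"rotation":[0,0,0],"gripper":0}]'

```text
time: 7.4
ee_pos: [0.4943, 0.2412, 0.3501]
tool_rot: [2.587, -1.781, 0.001]
wrist_force: [0.1, 0.3, -0.5]
width: 0.0206
```

```bash
python3 - <<'E'
from h import *
to(.493,.2437,.2)
p=optics.snapshot('scene');save('s5',cv2.resize(p['image'][100:270,290:460],(600,600)))
V=cloud(p).reshape(-1,3);V=V[~np.isnan(V[:,0])]
for z0,z1 in ((.16,.2),(.2,.235),(.245,.325),(.345,.41)):
    q=V[(np.hypot(V[:,0]-.493,V[:,1]-.2437)<.025)&(V[:,2]>z0)&(V[:,2]<z1)]
    print(z0,z1,len(q),q.mean(0).round(4),q.min(0).round(3))
E
```

```text
t 7.4 tcp [0.4943 0.2412 0.3501] w 0.0206 F [ 0.1  0.3 -0.5] j [ 0.35  0.1   1.13 -0.    1.92  1.56]
dtool [-0.003   0.0002  0.1501]
R [[0.357, -0.934, -0.0], [-0.934, -0.357, -0.001], [0.001, 0.0, -1.0]]
0.16 0.2 75 [0.5081 0.2406 0.1868] [0.498 0.224 0.172]
0.2 0.235 161 [0.505  0.2403 0.2219] [0.483 0.224 0.2  ]
0.245 0.325 65 [0.4989 0.2401 0.2837] [0.494 0.236 0.245]
0.345 0.41 348 [0.5026 0.2451 0.3817] [0.483 0.222 0.345]
```

View pics/s5.png

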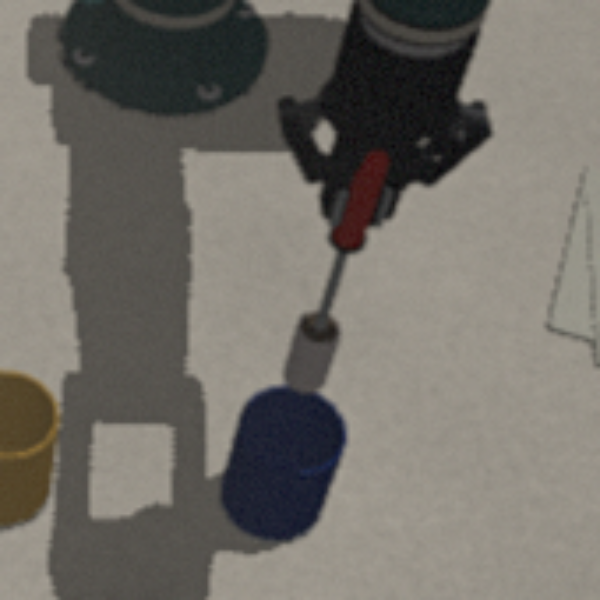

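The brush hangs upright over the blue mouth (crop (310,350) over (295,430)). Go down to about 10 mm above the floor.

>>> jog_arm --commands '[{"dp":[-0.003,0,0.015],"rotation":[0,0,0],"gripper":0},{"dp":[0,0,0.02],"rotation":[0,0,0],"gripper":0},{"dp":[0,0,0.025],"rotation":[0,0,0],"gripper":0},{"dp":[0,0,0.025],"rotation":[0,0,0],"gripper":0},{"dp":[0,0,0.025],"rotation":[0,0,0],"gripper":0},{"dp":[0,0,0.025],"rotation":[0,0,0],"gripper":0},{"dp":[0,0,0.02],"rotation":[0,0,0],"gripper":0},{"dp":[0,0,0.005],"rotation":[0,0,0],"gripper":0}]'

```text
time: 8.45
ee_pos: [0.4916, 0.2442, 0.1874]
tool_rot: [2.586, -1.777, -0.004]
wrist_force: [0.6, 0.1, -0.4]
width: 0.0206
```

>>> jog_arm --commands '[{"dp":[0,0,0.002],"rotation":[0,0,0],"gripper":0},{"dp":[0,0,0.002],"rotation":[0,0,0],"gripper":0},{"dp":[0,0,0.002],"rotation":[0,0,0],"gripper":0},{"dp":[0,0,0.001],"rotation":[0,0,0],"gripper":0},{"dp":[0,0,0.001],"rotation":[0,0,0],"gripper":0},{"dp":[0,0,0],"rotation":[0,0,0],"gripper":0},{"dp":[0,0,0],"rotation":[0,0,0],"gripper":0},{"dp":[0,0,0],"rotation":[0,0,0],"gripper":0}]'

```text
time: 9.45
ee_pos: [0.4929, 0.245, 0.1823]
tool_rot: [2.589, -1.779, 0.0]
wrist_force: [0.2, 0.8, -1.2]
width: 0.0207
```

>>> jog_arm --commands '[{"dp":[0,0,0.001],"rotation":[0,0,0],"gripper":0},{"dp":[0,0,0.001],"rotation":[0,0,0],"gripper":0},{"dp":[0,0,0],"rotation":[0,0,0],"gripper":0},{"dp":[0,0,0],"rotation":[0,0,0],"gripper":0},{"dp":[0,0,0],"rotation":[0,0,0],"gripper":0},{"dp":[0,0,0],"rotation":[0,0,0],"gripper":0},{"dp":[0,0,0],"rotation":[0,0,0],"gripper":0},{"dp":[0,0,0],"rotation":[0,0,0],"gripper":0}]'

```text
time: 10.45
ee_pos: [0.493, 0.2451, 0.1805]
tool_rot: [-2.589, 1.779, -0.0]
wrist_force: [-0.4, 0.6, 1.9]
width: 0.0205
```

>>> jog_arm --commands '[{"dp":[0,0,0.001],"rotation":[0,0,0],"gripper":0},{"dp":[0,0,0],"rotation":[0,0,0],"gripper":0},{"dp":[0,0,0],"rotation":[0,0,0],"gripper":0},{"dp":[0,0,0],"rotation":[0,0,0],"gripper":0},{"dp":[0,0,0],"rotation":[0,0,0],"gripper":0},{"dp":[0,0,0],"rotation":[0,0,0],"gripper":0},{"dp":[0,0,0],"rotation":[0,0,0],"gripper":0},{"dp":[0,0,0],"rotation":[0,0,0],"gripper":0}]'

```text
time: 11.45
ee_pos: [0.4932, 0.2452, 0.1804]
tool_rot: [-2.588, 1.778, -0.002]
wrist_force: [-0.6, -0.2, 5.0]
width: 0.0205
```

```bash
python3 -c "
from h import *
to(.493,.2437,.28)
p=optics.snapshot('wrist');save('w6',p['image'])
s=env.observe();print(s['wrist_force'],s['ee_pos'])
p=optics.snapshot('scene');save('s6',cv2.resize(p['image'][100:270,290:460],(600,600)))
s=env.observe();print(s['wrist_force'],s['ee_pos'])
"
```

```text
t 11.45 tcp [0.4932 0.2452 0.1804] w 0.0205 F [-0.6 -0.2  5. ] j [ 0.36  0.1   1.45 -0.    1.58  1.56]
dtool [ 0.0013  0.0006 -0.0996]
R [[0.359, -0.933, 0.002], [-0.933, -0.359, 0.001], [0.0, -0.002, -1.0]]
[-1.48085722 -0.28465109  5.37615944] [0.49322864 0.24519274 0.18045745]
[-0.95079099 -1.24648608  4.87225379] [0.49322729 0.2451845  0.18044286]
```

View pics/w6.png

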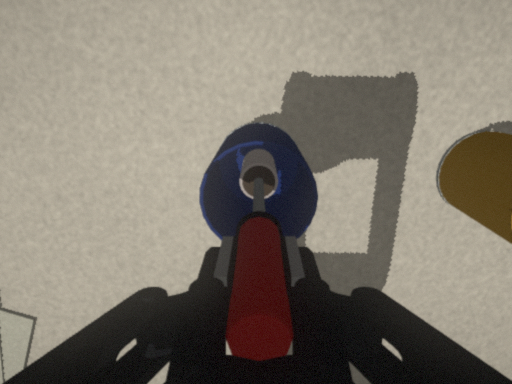

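View pics/s6.png

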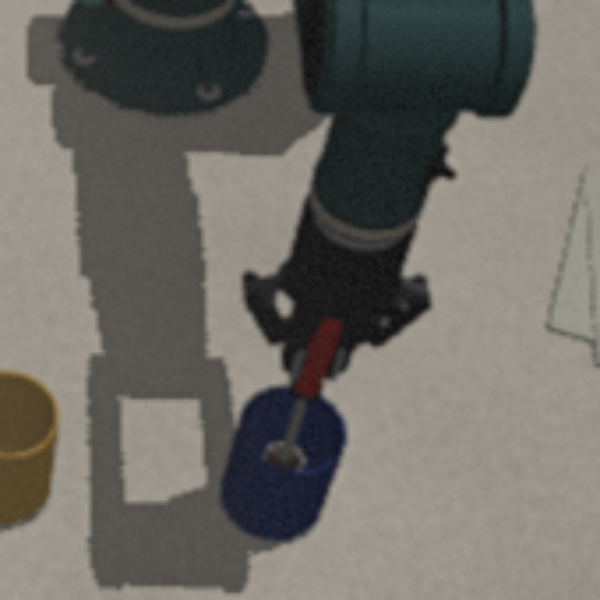

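There is firm contact with the floor at 5 N, the brush is centred (wrist (258,175)), and the canister hasn't moved. Next, draw the tip up to the mouth: about 102 mm of real travel.

>>> jog_arm --commands '[{"dp":[0,0,-0.008],"rotation":[0,0,0],"gripper":0},{"dp":[0,0,-0.016],"rotation":[0,0,0],"gripper":0},{"dp":[0,0,-0.02],"rotation":[0,0,0],"gripper":0},{"dp":[0,0,-0.02],"rotation":[0,0,0],"gripper":0},{"dp":[0,0,-0.02],"rotation":[0,0,0],"gripper":0},{"dp":[0,0,-0.014],"rotation":[0,0,0],"gripper":0},{"dp":[0,0,-0.006],"rotation":[0,0,0],"gripper":0},{"dp":[0,0,0],"rotation":[0,0,0],"gripper":0}]'

```text
time: 12.55
ee_pos: [0.493, 0.2451, 0.2834]
tool_rot: [-2.589, 1.779, -0.0]
wrist_force: [0.3, -0.1, -0.7]
width: 0.0204
```

```bash
python3 -c "
from h import *
p=optics.snapshot('scene');save('s7',cv2.resize(p['image'][100:270,290:460],(600,600)))
to(.493,.2437,.18)
"
```

```text
t 12.6 tcp [0.4928 0.245  0.2827] w 0.0209 F [ 0.5  0.6 -1.4] j [ 0.36  0.08  1.27 -0.    1.79  1.56]
dtool [1.300e-03 1.000e-04 1.027e-01]
R [[0.359, -0.933, -0.001], [-0.933, -0.359, -0.0], [0.0, 0.001, -1.0]]
```

View pics/s7.png

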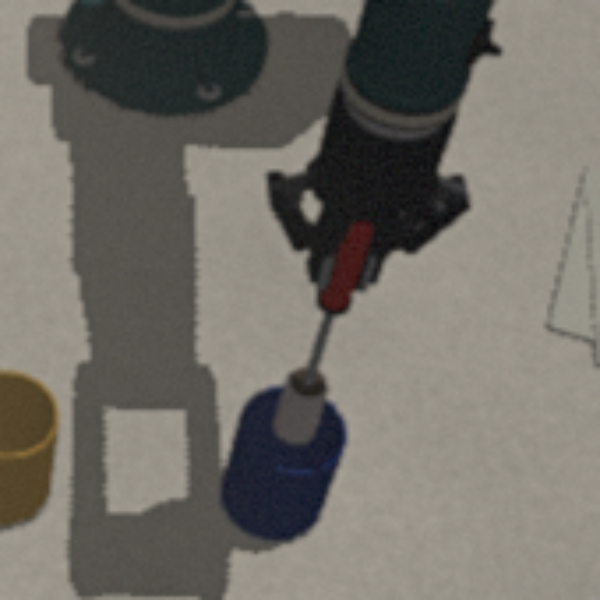

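The tip is level with the rim (crop (295,442), in the middle of the mouth). Down again.

>>> jog_arm --commands '[{"dp":[0,0,0.01],"rotation":[0,0,0],"gripper":0},{"dp":[0,0,0.018],"rotation":[0,0,0],"gripper":0},{"dp":[0,0,0.02],"rotation":[0,0,0],"gripper":0},{"dp":[0,0,0.02],"rotation":[0,0,0],"gripper":0},{"dp":[0,0,0.018],"rotation":[0,0,0],"gripper":0},{"dp":[0,0,0.01],"rotation":[0,0,0],"gripper":0},{"dp":[0,0,0.004],"rotation":[0,0,0],"gripper":0},{"dp":[0,0,0.001],"rotation":[0,0,0],"gripper":0}]'

```text
time: 13.6
ee_pos: [0.4931, 0.2451, 0.1825]
tool_rot: [-2.589, 1.779, -0.001]
wrist_force: [-0.4, -0.4, -0.6]
width: 0.0208
```

>>> jog_arm --commands '[{"dp":[0,0,0.001],"rotation":[0,0,0],"gripper":0},{"dp":[0,0,0.001],"rotation":[0,0,0],"gripper":0},{"dp":[0,0,0.001],"rotation":[0,0,0],"gripper":0},{"dp":[0,0,0],"rotation":[0,0,0],"gripper":0},{"dp":[0,0,0],"rotation":[0,0,0],"gripper":0},{"dp":[0,0,0],"rotation":[0,0,0],"gripper":0},{"dp":[0,0,0],"rotation":[0,0,0],"gripper":0},{"dp":[0,0,0],"rotation":[0,0,0],"gripper":0}]'

```text
time: 14.6
ee_pos: [0.4934, 0.2452, 0.1804]
tool_rot: [-2.588, 1.778, -0.002]
wrist_force: [-1.1, 0.2, 5.9]
width: 0.0206
```

Bottom reached again (5.9 N). Draw the brush out.

>>> jog_arm --commands '[{"dp":[0,0,-0.01],"rotation":[0,0,0],"gripper":0},{"dp":[0,0,-0.02],"rotation":[0,0,0],"gripper":0},{"dp":[0,0,-0.027],"rotation":[0,0,0],"gripper":0},{"dp":[0,0,-0.03],"rotation":[0,0,0],"gripper":0},{"dp":[0,0,-0.03],"rotation":[0,0,0],"gripper":0},{"dp":[0,0,-0.03],"rotation":[0,0,0],"gripper":0},{"dp":[0,0,-0.02],"rotation":[0,0,0],"gripper":0},{"dp":[0,0,-0.005],"rotation":[0,0,0],"gripper":0}]'

```text
time: 15.6
ee_pos: [0.4932, 0.2451, 0.3526]
tool_rot: [-2.588, 1.778, -0.002]
wrist_force: [0.7, -0.3, -0.7]
width: 0.0207
```

```bash
python3 -c "
from h import *
to(.573,-.334,.35)
"
```

```text
t 15.6 tcp [0.4932 0.2451 0.3526] w 0.0207 F [ 0.7 -0.3 -0.7] j [ 0.36  0.1   1.12 -0.    1.92  1.56]
dtool [0.5693 0.1332 0.0024]
R [[0.359, -0.934, 0.002], [-0.934, -0.359, 0.001], [0.0, -0.002, -1.0]]
```

>>> jog_arm --commands '[{"dp":[0.02,0.005,0],"rotation":[0,0,0],"gripper":0},{"dp":[0.04,0.009,0],"rotation":[0,0,0],"gripper":0},{"dp":[0.05,0.0115,0],"rotation":[0,0,0],"gripper":0},{"dp":[0.05,0.0115,0],"rotation":[0,0,0],"gripper":0},{"dp":[0.05,0.0115,0],"rotation":[0,0,0],"gripper":0},{"dp":[0.05,0.0115,0],"rotation":[0,0,0],"gripper":0},{"dp":[0.05,0.0115,0],"rotation":[0,0,0],"gripper":0},{"dp":[0.05,0.0115,0],"rotation":[0,0,0],"gripper":0}]'

```text
time: 16.6
ee_pos: [0.5435, -0.1235, 0.3495]
tool_rot: [2.587, -1.78, -0.004]
wrist_force: [0.6, 0.3, 0.1]
width: 0.021
```

>>> jog_arm --commands '[{"dp":[0.05,0.0115,0],"rotation":[0,0,0],"gripper":0},{"dp":[0.05,0.0115,0],"rotation":[0,0,0],"gripper":0},{"dp":[0.045,0.011,0],"rotation":[0,0,0],"gripper":0},{"dp":[0.035,0.009,0],"rotation":[0,0,0],"gripper":0},{"dp":[0.02,0.005,0],"rotation":[0,0,0],"gripper":0},{"dp":[0.009,0.002,0],"rotation":[0,0,0],"gripper":0},{"dp":[0,0,0],"rotation":[0,0,0],"gripper":0},{"dp":[0,0,0],"rotation":[0,0,0],"gripper":0}]'

```text
time: 17.6
ee_pos: [0.5727, -0.333, 0.3515]
tool_rot: [-2.59, 1.778, 0.0]
wrist_force: [-0.1, -0.3, -0.2]
width: 0.0205
```

```bash
python3 -c "
from h import *
to(.573,-.334,.2)
p=optics.snapshot('wrist');save('w8',p['image'])
p=optics.snapshot('scene');save('s8',cv2.resize(p['image'][70:220,90:240],(600,600)))
"
```

```text
t 17.6 tcp [ 0.5727 -0.333   0.3515] w 0.0205 F [-0.1 -0.3 -0.2] j [-0.61  0.37  0.8   0.    1.98  0.59]
dtool [1.100e-03 1.000e-04 1.515e-01]
R [[0.359, -0.933, -0.0], [-0.933, -0.359, 0.0], [-0.0, -0.0, -1.0]]
```

View pics/w8.png

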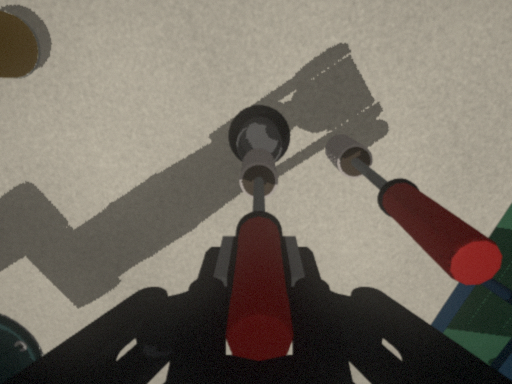

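View pics/s8.png

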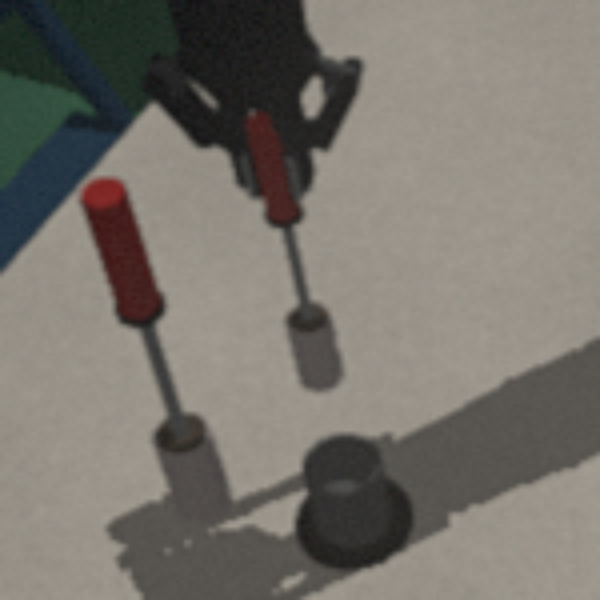

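The brush is upright over the empty pot (wrist view: head (258,175), pot (258,135), in line). Lower it.

>>> jog_arm --commands '[{"dp":[0.001,0,0.012],"rotation":[0,0,0],"gripper":0},{"dp":[0,0,0.02],"rotation":[0,0,0],"gripper":0},{"dp":[0,0,0.025],"rotation":[0,0,0],"gripper":0},{"dp":[0,0,0.025],"rotation":[0,0,0],"gripper":0},{"dp":[0,0,0.025],"rotation":[0,0,0],"gripper":0},{"dp":[0,0,0.02],"rotation":[0,0,0],"gripper":0},{"dp":[0,0,0.012],"rotation":[0,0,0],"gripper":0},{"dp":[0,0,0.005],"rotation":[0,0,0],"gripper":0}]'

```text
time: 18.7
ee_pos: [0.5729, -0.3343, 0.2062]
tool_rot: [2.59, -1.779, -0.002]
wrist_force: [-0.2, -0.6, -0.7]
width: 0.0209
```

>>> jog_arm --commands '[{"dp":[0,0,0.002],"rotation":[0,0,0],"gripper":0},{"dp":[0,0,0.002],"rotation":[0,0,0],"gripper":0},{"dp":[0,0,0.001],"rotation":[0,0,0],"gripper":0},{"dp":[0,0,0.001],"rotation":[0,0,0],"gripper":0},{"dp":[0,0,0],"rotation":[0,0,0],"gripper":0},{"dp":[0,0,0],"rotation":[0,0,0],"gripper":0},{"dp":[0,0,0],"rotation":[0,0,0],"gripper":0},{"dp":[0,0,0],"rotation":[0,0,0],"gripper":0}]'

```text
time: 19.7
ee_pos: [0.5732, -0.3348, 0.2014]
tool_rot: [2.589, -1.779, 0.0]
wrist_force: [-0.5, -0.2, -1.4]
width: 0.0206
```

>>> jog_arm --commands '[{"dp":[0,0,0.001],"rotation":[0,0,0],"gripper":0},{"dp":[0,0,0],"rotation":[0,0,0],"gripper":0},{"dp":[0,0,0],"rotation":[0,0,0],"gripper":0},{"dp":[0,0,0],"rotation":[0,0,0],"gripper":0},{"dp":[0,0,0],"rotation":[0,0,0],"gripper":0},{"dp":[0,0,0],"rotation":[0,0,0],"gripper":0},{"dp":[0,0,0],"rotation":[0,0,0],"gripper":0},{"dp":[0,0,0],"rotation":[0,0,0],"gripper":0}]'

```text
time: 20.7
ee_pos: [0.5732, -0.3348, 0.2005]
tool_rot: [2.589, -1.779, 0.001]
wrist_force: [0.1, -0.3, 0.7]
width: 0.0204
```

Just touching (weight taken up). Open gently, step by step.

>>> jog_arm --commands '[{"dp":[0,0,0],"rotation":[0,0,0],"gripper":0.24},{"dp":[0,0,0],"rotation":[0,0,0],"gripper":0.27},{"dp":[0,0,0],"rotation":[0,0,0],"gripper":0.3},{"dp":[0,0,0],"rotation":[0,0,0],"gripper":0.35},{"dp":[0,0,0],"rotation":[0,0,0],"gripper":0.5},{"dp":[0,0,0],"rotation":[0,0,0],"gripper":0.8},{"dp":[0,0,0],"rotation":[0,0,0],"gripper":1},{"dp":[0,0,0],"rotation":[0,0,0],"gripper":1}]' --force 20

```text
time: 21.7
ee_pos: [0.5732, -0.3347, 0.2004]
tool_rot: [2.589, -1.779, 0.0]
wrist_force: [-0.2, -0.3, -0.0]
width: 0.0851
```

```bash
python3 -c "
from h import *
to(.573,-.334,.3)
p=optics.snapshot('wrist');save('w9',p['image'])
"
```

```text
t 21.7 tcp [ 0.5732 -0.3347  0.2004] w 0.0851 F [-0.2 -0.3 -0. ] j [-0.61  0.35  1.12 -0.    1.67  0.59]
dtool [-0.0007 -0.0001 -0.0996]
R [[0.359, -0.933, 0.0], [-0.933, -0.359, -0.0], [0.0, -0.0, -1.0]]
```

View pics/w9.png

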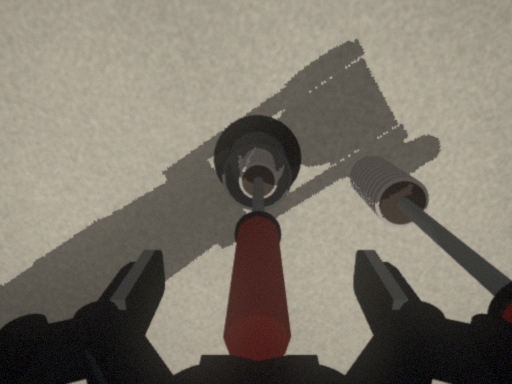

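The brush stands free and upright in the pot (handle at column 257, fingers open on both sides). Withdraw straight up, then back away.

>>> jog_arm --commands '[{"dp":[0,0,-0.01],"rotation":[0,0,0],"gripper":1},{"dp":[0,0,-0.02],"rotation":[0,0,0],"gripper":1},{"dp":[0,0,-0.025],"rotation":[0,0,0],"gripper":1},{"dp":[0,0,-0.025],"rotation":[0,0,0],"gripper":1},{"dp":[0,0,-0.025],"rotation":[0,0,0],"gripper":1},{"dp":[0,0,-0.025],"rotation":[0,0,0],"gripper":1},{"dp":[0,0,-0.015],"rotation":[0,0,0],"gripper":1},{"dp":[0,0,0],"rotation":[0,0,0],"gripper":1}]'

```text
time: 22.75
ee_pos: [0.5735, -0.3349, 0.3481]
tool_rot: [2.589, -1.779, 0.008]
wrist_force: [0.6, 0.9, 0.4]
width: 0.0852
```

>>> jog_arm --commands '[{"dp":[0,0.02,0],"rotation":[0,0,0],"gripper":1},{"dp":[0,0.03,0],"rotation":[0,0,0],"gripper":1},{"dp":[0,0.04,0],"rotation":[0,0,0],"gripper":1},{"dp":[0,0.04,0],"rotation":[0,0,0],"gripper":1},{"dp":[0,0.03,0],"rotation":[0,0,0],"gripper":1},{"dp":[0,0.01,0],"rotation":[0,0,0],"gripper":1},{"dp":[0,0,0],"rotation":[0,0,0],"gripper":1},{"dp":[0,0,0],"rotation":[0,0,0],"gripper":1}]'

```text
time: 23.75
ee_pos: [0.4154, -0.3952, 0.3449]
tool_rot: [-2.59, 1.777, 0.0]
wrist_force: [-0.4, -0.1, 0.0]
width: 0.0854
```

```bash
python3 - <<'E'
from h import *
to(.573,-.334,.3)
from scipy.optimize import least_squares
def circ(P,r):
    f=lambda c:np.hypot(P[:,0]-c[0],P[:,1]-c[1])-r
    s=least_squares(f,P.mean(0),loss='soft_l1',f_scale=.002);return s.x.round(4),len(P)
for n in ('scene','top'):
    p=optics.snapshot(n);save(n+'10',p['image']);V=cloud(p).reshape(-1,3);V=V[~np.isnan(V[:,0])]
    for nm,c in(('blue',(.4935,.2438)),('yel',(.566,.033))):
        q=V[(np.hypot(V[:,0]-c[0],V[:,1]-c[1])<.06)&(V[:,2]>.02)&(V[:,2]<.12)]
        t=np.percentile(q[:,2],97);print(n,nm,t.round(3),circ(q[q[:,2]>t-.006][:,:2],.0405))
    for z0,z1 in((.1,.17),(.19,.22),(.22,.25)):
        q=V[(np.hypot(V[:,0]-.573,V[:,1]+.334)<.04)&(V[:,2]>z0)&(V[:,2]<z1)]
        print(n,z0,circ(q[:,:2],.011 if z0>.18 else .004))
    q=V[(np.hypot(V[:,0]-.573,V[:,1]+.334)<.04)&(V[:,2]<.29)];print('top z',np.sort(q[:,2])[-3:])
E
```

```text
t 23.75 tcp [ 0.4154 -0.3952  0.3449] w 0.0854 F [-0.4 -0.1  0. ] j [-0.86  0.15  1.08  0.    1.91  0.34]
dtool [-0.0004 -0.1691  0.045 ]
R [[0.36, -0.933, 0.0], [-0.933, -0.36, 0.001], [-0.001, -0.0, -1.0]]
scene blue 0.105 (array([0.4953, 0.2436]), 141)
scene yel 0.106 (array([0.568, 0.033]), 127)
scene 0.1 (array([ 0.5755, -0.3348]), 42)
scene 0.19 (array([ 0.5747, -0.3359]), 59)
scene 0.22 (array([ 0.5751, -0.3353]), 58)
top z [0.26244099 0.26275199 0.26422613]
top blue 0.106 (array([0.4913, 0.2437]), 130)
top yel 0.106 (array([0.5638, 0.0335]), 117)
top 0.1 (array([ 0.573 , -0.3346]), 24)
top 0.19 (array([ 0.5733, -0.3347]), 39)
top 0.22 (array([ 0.5732, -0.3348]), 41)
top z [0.26309911 0.26368055 0.26475001]
```

View pics/scene10.png

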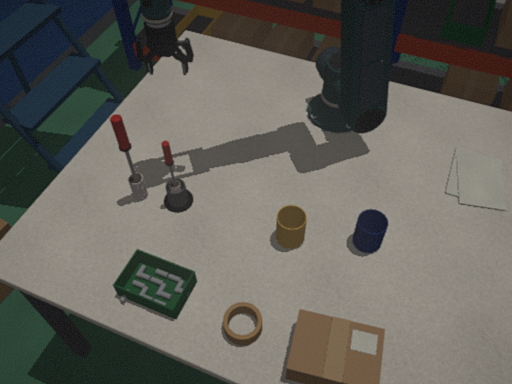

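The brush stands upright in its pot (scene (168,152)), the canisters are unmoved, and the gripper is clear at (165,55).

```bash
python3 -c "
from station import env
print(env.hand_in())"
```

```text
the job is handed in; nothing more can be done
None
```

I took the smaller red-handled brush from its pot and brushed out the blue canister, then stood the brush back in its pot and let go. I handed in at about 24 s of the 54 s allowed.

- **Brushing:** I pushed down to the floor of the blue canister (5 N contact), drew the tip up level with the mouth, and went down to the floor again (5.9 N).
- **Brush:** It stands upright in the pot. Its axis is the same within about 1 mm at three heights, and the handle top is at about 0.263 m, as before.
- **Canisters:** Both rim centres match their first measurements to within 0.5 mm in each camera.
- **Robot:** The gripper is open and well clear, with no force at the wrist beyond sensor noise (under 0.5 N).
- **Disagreement:** The two cameras differ by about 4 mm in x for the pot and the canisters. I used the mean, and the fits in the canister and the pot came out clean.

No check failed.

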